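# Clamp a bisque tile in the decorating jig

### The arm

A 7-joint arm with a two-finger parallel gripper is mounted at the origin on the work surface. World frame = base frame: x ahead of the robot, y to its left, z up, the work surface at z = 0. Lengths are in m, angles in rad, forces in N, time in s.
With the tool pointing down it reaches from about 0.4 to 0.85 m from the base axis. Payload 4.5 kg.
Tool frame: the origin (TCP) lies midway between the tips of the shut fingers; the grasp point (between the pads) lies 19 mm behind it; y points along the fingers, z is the direction in which the jaws open and shut, and the axes are right-handed (so a half turn about y gives the same grasp; the last joint's range is limited). The gripper opens to 88 mm and grips with 3 to 60 N. Pads are 18 mm wide; open, the fingers measure 123 mm over their backs; the gripper's body (75 mm by 187 mm) begins 45 mm behind the grasp point.
Start: joints at [1.191, 0.689, -0.195, 1.565, 0.157, 0.902, -0.215], TCP at [0.251, -0.572, 0.216] pointing down, gripper open.
Joint ranges: [-3.01, 3.01], [-0.46, 2.08], [-1.47, 1.51], [0.13, 2.56], [-1, 4.14], [0.04, 2.09], [-2.66, 2.66]. Speed limits (rad/s): [2.57, 2.57, 3.14, 3.14, 3.14, 3.14, 3.14].

### API

Orientations are given as a unit quaternion [x, y, z, w].
In Python, from plant import r, snapshot, get_calibration, job, boxes_of gives the robot as it stands. The module is installed in compiled form; this text tells all that it offers.
- The arm moves only by the shell command python3 -m handwheel 'ROWS' [OPENING] [FORCE]. ROWS is JSON, a list that holds one entry, the list of rows, each a list of 6 numbers: the shift along the tool's x, y, z as a fraction of full scale, then the turn, a rotation vector about the tool's x, y, z as a fraction of full scale. In form: [[[x, y, z, wx, wy, wz], ...]]. A call has 1 to 12 rows; each row is the pose to reach, as a shift and turn from the pose commanded when the call began, along the tool's axes at that moment, turning the shorter way round; what a row does not reach only later rows make up. Full scale, the value 1, is 100 cm for a shift and 180 degrees for a turn. A row lasts 1/12 s, in which the tool goes at most 41.7 mm and 7.16 degrees, less where a joint would pass 70% of its speed; a pose out of reach is approached as far as the arm can. A call with a number of a shift or a turn outside -1 to 1 is refused whole. A call with a gripper value outside its range is refused whole. OPENING is the opening, from -1 (shut) to 1 (fully open), set as the call begins (- or left out, the last holds). The fingers move at their own pace and stop on an object; FORCE is the grip in N (left out, the last holds). Time passes only in rows, so rows that repeat a pose let the fingers close. It gives the time, the measured TCP pose, the force and the opening at its end, in the units of the state.
- r.get_state(): the state, without advancing time (a new reading comes with each control period).
- snapshot(name): name is "scene" or "side" or "wrist"; returns the picture (384x512x3 uint8, red, green, blue); there is no depth.
- get_calibration(name): a dict with "fx", "fy", "cx", "cy" (pixels), "k1" (the pictures are not rectified: a ray, as slopes to the right and down, at radius r is drawn at 1 + k1 r^2 times it, then the intrinsics apply), "T" (4x4, takes a point from camera to world coordinates). Camera axes: x right, y down, z forward; pixel columns grow to the right and rows downward; lengths in m; the calibration is good to about 2 mm. A picture is of the moment at which its call begins: read the wrist's pose just before it. get_calibration takes no time and is no camera call; for the wrist camera it gives the pose at the moment of the call.
- job.finish_job(): hands the job in, once; it reports no verdict.
Trained networks look in the newest picture that a camera, given by its name, has taken for a name from the list of things; names that differ only in an ending like _2 or _b are one class to them, and where a whole thing is asked for, a point or a joint stands for the part that bears it (a point fixed in the world has none). Each returns a list of dicts, best first, with "confidence" (0 to 1); they miss things now and then, are a little off and sometimes report something else, mostly with a low value. They report only what shows in the picture. A call takes as long as a camera call. They do not tell look-alikes from the thing itself.
- boxes_of(thing, camera): "bbox" ([left, top, right, bottom] in pixels, round what is visible of it).
The state is a dict: "clock": time; "q": joint angles; "qd": joint speeds; "joint_torque": joint torques, N m; "tool_pos": TCP position; "eef_rot": TCP orientation; "contact_force": force on the tool from outside, world axes, zero at the start; "moment": the same for the moment, N m; "opening": opening from 0.0 (shut) to 1.0 (fully open).
Only numpy, scipy, OpenCV 4.12 (cv2) and the standard library are available. Lean on these libraries where they do the work, as an engineer would, in place of code of your own. Each camera call takes 0.05 s, during which the arm holds its last target. There are 200 camera calls.

### The job

Push the square clay tile along the channel of the wooden jig, without lifting it, until it sits fully home against the wooden stop. Then push the raised lever of the hold-down clamp over and down, past its dead point, until it snaps into lock with the clamp's rubber foot down on the tile, and let go. Leave the bowl, the jar and the brush where they are.

Things in the scene. Friction and masses are not known exactly. Their poses are not given: they have to be found in the camera images.
- fixture: Decorating jig, screwed to the bench: plywood board 160 (x) by 360 (y) mm, 18 mm thick. Origin: centre of its underside, on the bench. Its +y axis is the way the tile slides. On the board: a channel 104 mm wide, centred on x = 0, between two wooden rails 8 mm high (y -155 to +10 mm, open at the -y end); across the end of the channel a wooden stop 16 mm high whose face is at y = +10 mm; behind the stop, at x = 0, a steel hold-down toggle clamp.
- tile: Loose square pale clay tile, 100 x 100 x 12 mm, about 0.24 kg, lying flat on the jig's board in the channel, 30 to 60 mm short of the stop. Origin: centre of its underside; its sides are parallel to its x and y axes, y along the channel, 50 mm from the origin to each edge. Fully home, its origin is at y = -40 mm, z = 18 mm in the jig's frame. It needs about 1 to 2 N to slide.
- stop_face (a point): Middle of the stop's face, 6 mm above the board (half the tile's height); the middle of the tile's leading edge comes here.
- lever (a joint): Angle of the clamp lever in rad: 0 = open (lever raised 66 degrees above level, leaning to the jig's +y; clamp arm raised), 1.05 = locked (lever 6 degrees above level, pointing to the jig's +y). A spring holds it open; the dead point is at about 0.8. Short of that it springs back to 0 when released, beyond it it snaps to 1.05 by itself and stays. Pushing at the grip takes about 6 to 9 N.
- lever_pivot (a point): Axis of the lever, fixed on the jig, 62 mm above the bench; the axis is along the jig's x and the lever swings in the plane x = 0 of the jig, from upright leaning down to +y.
- lever_grip (a point): Middle of the lever's black grip, moving with the lever, 90 mm from the pivot along the lever. The grip is a rounded bar 24 mm wide (jig x), 16 mm thick, reaching from 50 to 114 mm from the pivot. Push it on the face that looks up and towards the tile (8 mm from this point).
- pressarm: The clamp arm with its rubber foot, moved by the lever: steel bar 16 mm wide, 65 mm long, hinged 55 mm above the bench at jig y = +45 mm. Origin: on its hinge axis. Open, it stands 63 degrees above level, leaning towards the tile; locked, it is level.
- clamp_foot (a point): Underside of the clamp's rubber foot (18 mm across) on the arm that the lever moves: raised about 100 mm above the bench on the stop's tile side when open; when locked it is down at jig y = -8 mm, 30 mm above the bench, pressing on the tile 18 mm in from its edge.
- bowl: Bystander: small clay bowl 90 mm across, 40 mm high, loose on the bench beyond the jig's +x side. Origin: centre of its underside.
- jar: Bystander: white jar with lid, 52 mm across, 65 mm high, loose on the bench beyond the jig's +x side. Origin: centre of its underside.
- brush: Bystander: brush 170 mm long lying on the bench on the jig's -x side. Origin: under its middle; x along its length.
There are look-alikes about, which are no part of the job. There is more than one size of the tile; the one meant has the size given above.

How it is judged:
By the outcome, as a careful person would: the job done as asked, in the order asked, and still so for the second after the job is handed in, with the robot touching nothing.
It also fails if it takes over 45 s, if anything falls off the work surface, if the arm or the gripper's body presses on something with over 40 N, if the wrist force passes 120 N, or if a joint passes its speed limit or range.

## Working session

There is one attempt and no reset: what is moved stays moved. The work goes in short steps, Python scripts to look and compute and a shell command to move; the robot and the scene stay as the last step left them, time stands still between calls to the robot, and variables do not carry over. Pictures are saved under pics/ and viewed, about 8 in all and at most 12, crops included, and the job is handed in when it is done.

```bash
mkdir -p pics
cat > h.py <<'E'
import numpy as np,cv2
from plant import r,snapshot,get_calibration,job,boxes_of
from scipy.spatial.transform import Rotation as R
def save(cam,name):
    im=snapshot(cam); cv2.imwrite('pics/'+name,im[:,:,::-1]); return im
def ray(c,u,v):
    xd=np.array([(u-c['cx'])/c['fx'],(v-c['cy'])/c['fy']]); x=xd.copy()
    for _ in range(20): x=xd/(1+c['k1']*(x@x))
    T=np.array(c['T']); return T[:3,3],T[:3,:3]@np.array([x[0],x[1],1])
def onz(c,u,v,z):
    o,d=ray(c,u,v); return o+d*(z-o[2])/d[2]
def proj(c,p):
    T=np.array(c['T']); q=T[:3,:3].T@(np.array(p)-T[:3,3]); x=q[:2]/q[2]; x=x*(1+c['k1']*(x@x))
    return np.array([c['cx']+c['fx']*x[0],c['cy']+c['fy']*x[1]])
E
python3 - <<'E'
from h import *
s=r.get_state();print(s['clock'],s['tool_pos'],s['eef_rot'],s['opening']); print(R.from_quat(s['eef_rot']).as_matrix().round(3))
a=save('scene','a.png');b=save('side','b.png')
for cam in('scene','side'):
    c=get_calibration(cam);print(np.array(c['T']).round(3)[:3].tolist(),c['fx'],c['k1'])
    for t in('fixture','tile','lever','pressarm','bowl','jar','brush'):
        print(cam,t,[(np.round(x['bbox']).tolist(),round(x['confidence'],2)) for x in boxes_of(t,cam)[:3]])
E
```

```text
0.0 [ 0.25097007 -0.57167156  0.2155021 ] [-0.1454643   0.6926401  -0.69140023  0.14510532] 1.0009513142577373
[[-0.916 -0.001  0.402]
 [-0.402  0.002 -0.916]
 [ 0.    -1.    -0.002]]
[[-0.363, 0.721, -0.59, 1.054], [0.932, 0.283, -0.228, 0.182], [0.002, -0.632, -0.775, 0.813]] 403.4874575879877 -0.006971530049622577
scene fixture [([201.0, 205.0, 363.0, 282.0], 0.87), ([279.0, 225.0, 304.0, 241.0], 0.62)]
scene tile [([123.0, 177.0, 188.0, 227.0], 0.88), ([192.0, 112.0, 255.0, 160.0], 0.84), ([219.0, 226.0, 263.0, 263.0], 0.79)]
scene lever [([306.0, 204.0, 339.0, 239.0], 0.61), ([249.0, 293.0, 274.0, 329.0], 0.52)]
scene pressarm [([281.0, 219.0, 304.0, 238.0], 0.79)]
scene bowl [([314.0, 287.0, 357.0, 326.0], 0.59)]
scene jar [([250.0, 296.0, 274.0, 332.0], 0.76)]
scene brush [([252.0, 188.0, 319.0, 202.0], 0.89)]
[[-0.866, -0.371, 0.336, 0.135], [-0.5, 0.643, -0.58, 0.59], [-0.001, -0.67, -0.742, 0.913]] 423.2252927152206 0.016019412550040617
side fixture [([174.0, 172.0, 267.0, 294.0], 0.63), ([210.0, 180.0, 253.0, 214.0], 0.29)]
side tile [([263.0, 139.0, 312.0, 176.0], 0.91), ([210.0, 180.0, 254.0, 211.0], 0.78), ([339.0, 173.0, 407.0, 228.0], 0.63)]
side lever [([202.0, 217.0, 217.0, 235.0], 0.68)]
side pressarm [([214.0, 204.0, 225.0, 226.0], 0.52)]
side bowl [([140.0, 230.0, 170.0, 260.0], 0.77)]
side jar [([213.0, 204.0, 227.0, 228.0], 0.6)]
side brush [([267.0, 212.0, 291.0, 269.0], 0.78)]
```

View pics/a.png

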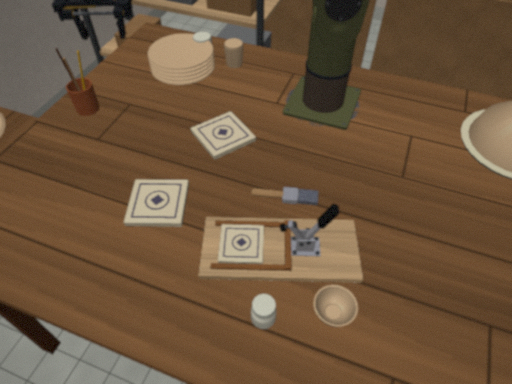

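View pics/b.png

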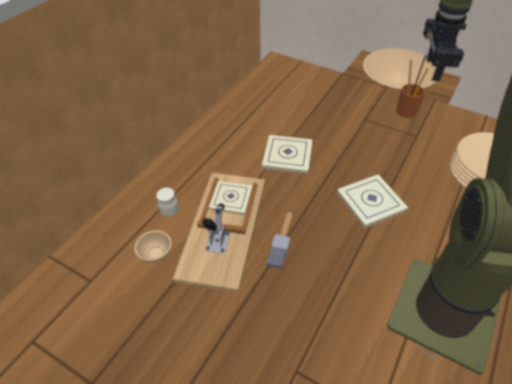

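The scene picture shows the jig at about (199–362, 205–282), the tile in it at (219–265, 225–264), the lever grip at (328,215), and the bowl, jar and brush around it. The larger tiles at (157,202) and (223,134) are look-alikes. Next I'll enlarge the jig.

Run:
```python
from h import *
a=cv2.imread('pics/a.png')[195:295,190:370];b=cv2.imread('pics/b.png')[165:295,165:275]
cv2.imwrite('pics/a4.png',cv2.resize(a,None,fx=4,fy=4,interpolation=cv2.INTER_CUBIC))
c=get_calibration('scene')
for p in[(207,217),(358,220),(362,280),(199,276)]:print(onz(c,*p,.018).round(3))
for p in[(223,225),(265,227),(263,263),(219,262)]:print('tile',onz(c,*p,.03).round(3))
c=get_calibration('side')
for p in[(211,174),(265,180),(239,290),(176,278)]:print('side',onz(c,*p,.018).round(3))
```

```text
[ 0.556 -0.138  0.018]
[0.431 0.206 0.018]
[0.586 0.249 0.018]
[ 0.706 -0.085  0.018]
tile [ 0.571 -0.088  0.03 ]
tile [0.54  0.006 0.03 ]
tile [0.632 0.036 0.03 ]
tile [ 0.665 -0.055  0.03 ]
side [ 0.7   -0.079  0.018]
side [ 0.551 -0.137  0.018]
side [0.428 0.198 0.018]
side [0.575 0.246 0.018]
```

View pics/a4.png

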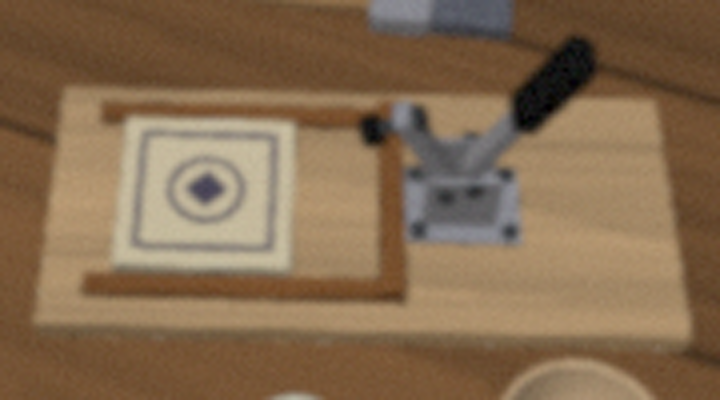

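The enlarged crop gives sub-pixel board corners: (206.3,217), (354.3,219.5), (362.5,278.7) and (199.5,276.2). The grip centre is at (328.3,216.3). I'll fit the jig pose and get the lever pivot from the grip ray.

```bash
cat >> h.py <<'E'
def fit(P,Q):
    pm,qm=P.mean(0),Q.mean(0);H=(P-pm).T@(Q-qm)
    th=np.arctan2(H[0,1]-H[1,0],H[0,0]+H[1,1]);M=np.array([[np.cos(th),-np.sin(th)],[np.sin(th),np.cos(th)]])
    return th,M,qm-M@pm
E
python3 - <<'E'
from h import *
J=np.array([[-80,-180],[-80,180],[80,180],[80,-180.]])/1e3
cs,cd=get_calibration('scene'),get_calibration('side')
A=np.array([onz(cs,*p,.018)[:2] for p in[(206.3,217),(354.3,219.5),(362.5,278.7),(199.5,276.2)]])
B=np.array([onz(cd,*p,.018)[:2] for p in[(265,180),(239,290),(176,278),(211,174)]])
for n,P,Q in(('s',J,A),('d',J,B),('both',np.r_[J,J],np.r_[A,B])):
    th,M,t=fit(P,Q);print(n,np.degrees(th),t,(np.linalg.norm(P@M.T+t-Q,axis=1)*1e3).round(1))
for n,c,p in(('s',cs,(328.3,216.3)),('d',cd,(209,225))):
    o,d=ray(c,*p); ol=M.T@(o[:2]-t); dl=M.T@d[:2]; k=-ol[0]/dl[0]; print(n,'grip jig y,z',ol[1]+k*dl[1],o[2]+k*d[2])
for p in[(126,118),(295,122),(288,271),(114,267)]: print('tile jig',(M.T@(onz(cs,190+p[0]/4,195+p[1]/4,.03)[:2]-t)).round(4))
s=r.get_state();Rt=R.from_quat(s['eef_rot'])
des=np.c_[np.r_[-M[:,1],0],[0,0,-1],np.r_[M[:,0],0]]
for sg in(1,-1):
    D=des.copy();D[:,0]*=sg;D[:,2]*=sg
    if np.linalg.det(D)>0: print(sg,(Rt.inv()*R.from_matrix(D)).as_rotvec(True))
for nm,j,z in(('behind',(0,-.165),.13),):
    w=np.r_[M@np.array(j)+t,z];print(nm,w,'toolshift',Rt.inv().apply(w-s['tool_pos']))
E
```

```text
s 20.18337913821562 [0.56946146 0.05575696] [0.8 0.6 3.  1.5]
d 20.399325222915497 [0.56348345 0.05697459] [2.2 2.3 7.2 4.7]
both 20.29066122726718 [0.56647245 0.05636577] [2.6 3.3 5.1 2.6 4.1 1.3 7.6 6.7]
s grip jig y,z 0.09246922952485973 0.1336023466682169
d grip jig y,z 0.10028081704969083 0.14557565865561717
tile jig [-0.0475 -0.1407]
tile jig [-0.0466 -0.0407]
tile jig [ 0.0535 -0.044 ]
tile jig [ 0.0528 -0.1401]
1 [-6.41009638e-03 -8.65822149e+01  7.05804434e-03]
-1 [-7.17403542e-03  9.34177847e+01 -6.51543916e-03]
behind [ 0.62369161 -0.09839523  0.13      ] toolshift [-0.53148391  0.08632995 -0.28418961]
```

The scene fit is good: about 1–3 mm residual, yaw 20.2°, tile about 52 mm short, grip at jig y ≈ 0.10. I'll shut the fingers and move to behind the tile, staying high.

```bash
python3 -m handwheel '[[[-0.53,0,-0.287,0,-0.481,0],[-0.53,0,-0.287,0,-0.481,0],[-0.53,0,-0.287,0,-0.481,0],[-0.53,0,-0.287,0,-0.481,0],[-0.53,0,-0.287,0,-0.481,0],[-0.53,0,-0.287,0,-0.481,0],[-0.53,0,-0.287,0,-0.481,0],[-0.53,0,-0.287,0,-0.481,0],[-0.53,0,-0.287,0,-0.481,0],[-0.53,0,-0.287,0,-0.481,0],[-0.53,0,-0.287,0,-0.481,0],[-0.53,0,-0.287,0,-0.481,0]]]' -1 20
cat >> h.py <<'E'
TH=np.radians(20.2);M=np.array([[np.cos(TH),-np.sin(TH)],[np.sin(TH),np.cos(TH)]]);t=np.array([.5695,.0558])
def jig(w): return np.r_[M.T@(np.array(w)[:2]-t),w[2]]
def world(j): return np.r_[M@np.array(j)[:2]+t,j[2]]
DES=R.from_matrix(np.c_[np.r_[-M[:,1],0],[0,0,-1],np.r_[M[:,0],0]])
def to(*js):
    s=r.get_state();Rt=R.from_quat(s['eef_rot']);print('jig now',jig(s['tool_pos']).round(4),'F',np.round(s['contact_force'],1),'t',s['clock'],'turn/180',((Rt.inv()*DES).as_rotvec(True)/180).round(4))
    for j in js: print(j,Rt.inv().apply(world(j)-s['tool_pos']).round(4))
E
python3 -c "
from h import *
to((0,-.165,.2),(0,-.165,.024))"
```

```text
clock: 1.8
tool_pos: [0.5592, -0.176, 0.2166]
eef_rot: [0.579, -0.405, 0.406, -0.579]
contact_force: [0.4, 0.4, -0.2]
opening: 0.117
jig now [-0.0897 -0.2139  0.2166] F [ 0.4  0.4 -0.2] t 1.8 turn/180 [-0.     -0.0012  0.0002]
(0, -0.165, 0.2) [-0.0493  0.0165  0.0895]
(0, -0.165, 0.024) [-0.0494  0.1925  0.0895]
```

```bash
python3 -m handwheel '[[[-0.049,0.0,0.09,0,0,0],[-0.049,0,0.09,0,0,0],[-0.049,0,0.09,0,0,0],[-0.049,0.04,0.09,0,0,0],[-0.049,0.08,0.09,0,0,0],[-0.049,0.12,0.09,0,0,0],[-0.049,0.12,0.09,0,0,0],[-0.049,0.12,0.09,0,0,0]]]'
python3 - <<'E'
from h import *
to((0,-.165,.024)); a=save('wrist','w.png'); b=save('scene','s2.png')[185:305,185:375]
cv2.imwrite('pics/w2.png',np.vstack([cv2.resize(a,(512,384)),cv2.resize(b,(512,216*190*120//(190*120)))])[:,:,::-1])
c=get_calibration('wrist')
for n,p in dict(tl=(-.05,-.142,.03),tr=(.05,-.142,.03),tipc=(0,-.165,.03),br=(.05,-.042,.03),stopL=(-.052,.01,.034),stopR=(.052,.01,.034)).items(): print(n,proj(c,world(p)).round(0))
E
```

```text
clock: 2.47
tool_pos: [0.625, -0.1011, 0.095]
eef_rot: [0.579, -0.409, 0.406, -0.577]
contact_force: [0.0, 0.7, 0.4]
opening: 0.006
jig now [-0.0021 -0.1665  0.095 ] F [0.  0.7 0.4] t 2.4667 turn/180 [ 0.0013 -0.003  -0.0005]
(0, -0.165, 0.024) [-0.0014  0.071   0.0024]
tl [197. 165.]
tr [308. 164.]
tipc [253. 189.]
br [314.  40.]
stopL [179. -37.]
stopR [321. -39.]
```

View pics/w2.png

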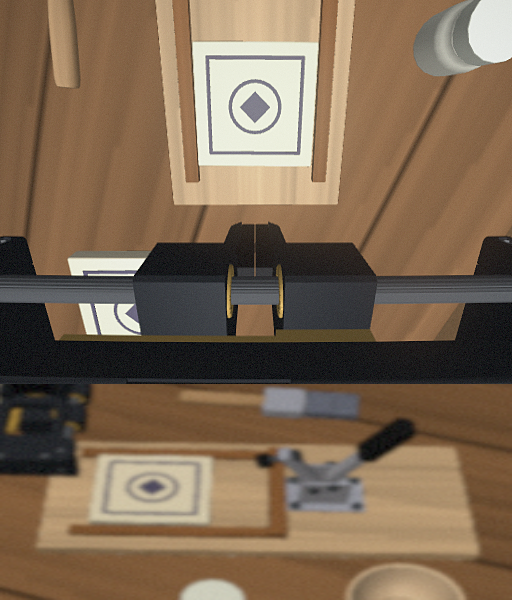

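The wrist picture shows the tile's trailing edge at row 165, columns 198–313 (predicted 164, 197–308), so the jig fit holds to within about 2 mm. Descending, then pushing.

```bash
python3 -m handwheel '[[[-0.001,0.03,0.004,0,-0.003,0],[-0.001,0.055,0.004,0,-0.003,0],[-0.001,0.07,0.004,0,-0.003,0],[-0.001,0.07,0.004,0,-0.003,0],[-0.001,0.07,0.004,0,-0.003,0]]]' && python3 -m handwheel '[[[-0.01,0,0,0,0,0],[-0.018,0,0,0,0,0],[-0.025,0,0,0,0,0],[-0.032,0,0,0,0,0],[-0.039,0,0,0,0,0],[-0.046,0,0,0,0,0],[-0.052,0,0,0,0,0],[-0.056,0,0,0,0,0],[-0.058,0,0,0,0,0],[-0.058,0,0,0,0,0]]]'
python3 -c "
from h import *
to((0.002,-.099,.024))"
```

```text
clock: 2.98
tool_pos: [0.6315, -0.0989, 0.0285]
eef_rot: [-0.579, 0.404, -0.406, 0.58]
contact_force: [0.4, 0.1, 0.9]
opening: 0.007
clock: 3.82
tool_pos: [0.6097, -0.0437, 0.0263]
eef_rot: [0.58, -0.404, 0.404, -0.58]
contact_force: [0.8, -0.6, 0.6]
opening: 0.001
jig now [ 0.0034 -0.1073  0.0263] F [ 0.8 -0.6  0.6] t 3.8167 turn/180 [ 0.      0.0002 -0.0001]
(0.002, -0.099, 0.024) [-0.0083  0.0023 -0.0014]
```

```bash
python3 -m handwheel '[[[-0.002,0,-0.001,0,0,0],[-0.004,0,-0.001,0,0,0],[-0.004,0,-0.001,0,0,0]]]' && python3 -m handwheel '[[[-0.002,0,0,0,0,0],[-0.003,0,0,0,0,0],[-0.003,0,0,0,0,0]]]'&& python3 -m handwheel '[[[-0.002,0,0,0,0,0],[-0.002,0,0,0,0,0],[-0.002,0,0,0,0,0]]]'
python3 - <<'E'
from h import *
to((0.002,-.099,.024)); b=save('scene','s3.png')[195:295,190:370]
cv2.imwrite('pics/s3c.png',cv2.resize(b,None,fx=4,fy=4,interpolation=cv2.INTER_CUBIC)[:,:,::-1])
E
```

```text
clock: 4.07
tool_pos: [0.6074, -0.0408, 0.0263]
eef_rot: [0.58, -0.405, 0.405, -0.58]
contact_force: [0.0, 0.8, -0.6]
opening: 0.007
clock: 4.32
tool_pos: [0.6065, -0.0378, 0.0263]
eef_rot: [-0.58, 0.405, -0.404, 0.58]
contact_force: [-0.9, 0.4, 0.0]
opening: 0.006
clock: 4.57
tool_pos: [0.6058, -0.0361, 0.0263]
eef_rot: [-0.58, 0.404, -0.405, 0.58]
contact_force: [-0.8, 0.5, -0.3]
opening: 0.007
jig now [ 0.0023 -0.0988  0.0263] F [-0.8  0.5 -0.3] t 4.5667 turn/180 [-0.      0.0001  0.    ]
(0.002, -0.099, 0.024) [ 0.0002  0.0023 -0.0003]
```

View pics/s3c.png

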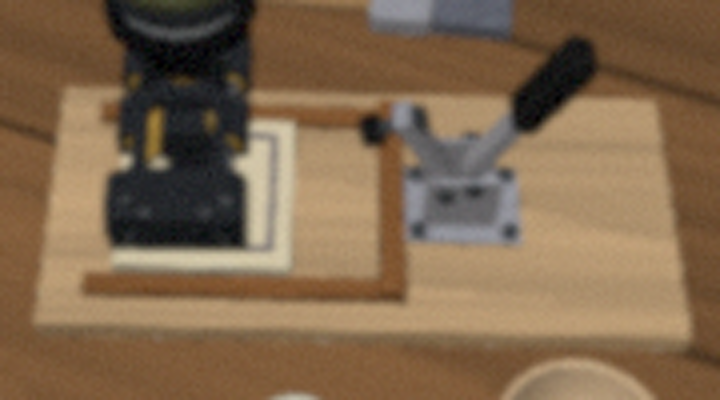

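The picture shows that the tile has not moved: its leading edge is still at crop column 290. The arm is 66 mm further on with no force, so the fingertips may be passing above the tile. I'll look from the side and the wrist.

Run:
```python
from h import *
b=save('side','d3.png')[140:270,160:290]; a=save('wrist','w3.png')
cv2.imwrite('pics/d3c.png',np.hstack([cv2.resize(b,(400,400),interpolation=cv2.INTER_CUBIC),cv2.resize(a,(400,300))[[*range(300)]+[299]*100]])[:,:,::-1])
s=r.get_state()
for n in('scene','side','wrist'):
    c=get_calibration(n);print(n,proj(c,s['tool_pos']),proj(c,world((0,-.09,.03))))
print(s['q'],s['joint_torque'],s['clock'])
```

```text
scene [237.43237997 244.43995545] [241.38212233 242.78889432]
side [229.78285797 193.69876305] [229.78358389 195.35103371]
wrist [254.67660564 221.21100334] [251.20485897 210.83815516]
[ 0.20560312  0.95526941 -0.39863403  1.73756304  0.61973875  0.57746233
 -0.21949376] [-5.92521275e-02 -5.61088800e+01 -4.80277911e+00 -8.77500415e+00
 -3.81008559e-02 -2.83520429e-03 -4.59739408e-05] 4.7167
```

View pics/d3c.png

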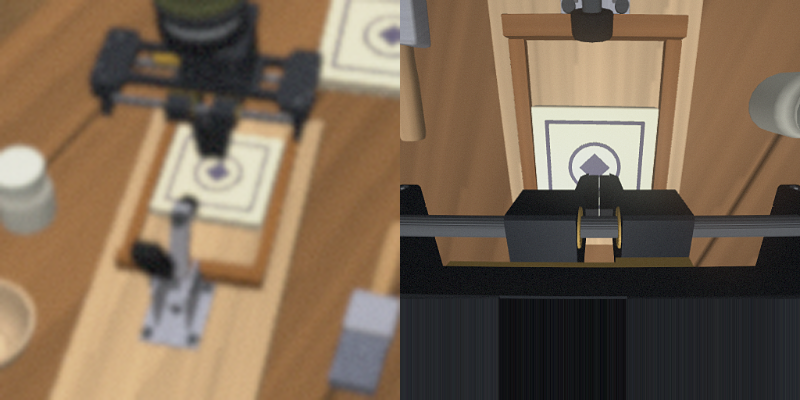

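The fingertips sit above the tile, with the tip at side-view pixel about (229,190). The tile is unmoved at jig y ≈ -0.09. The reported height must read at least 4 mm low, so I'll back off and find the board by touch behind the tile.

```bash
python3 -m handwheel '[[[0,-0.012,0,0,0,0],[0.02,-0.015,0,0,0,0],[0.04,-0.015,0,0,0,0],[0.066,-0.015,0,0,0,0],[0.066,-0.008,0,0,0,0],[0.066,0,0,0,0,0],[0.066,0,0,0,0,0],[0.066,0,0,0,0,0]]]' && for i in 1; do python3 -m handwheel '[[[0,0.001,0,0,0,0],[0,0.002,0,0,0,0],[0,0.002,0,0,0,0]]]'; done; python3 -m handwheel '[[[0,0.001,0,0,0,0],[0,0.002,0,0,0,0],[0,0.002,0,0,0,0]]]'
python3 - <<'E'
from h import *
to((0.002,-.165,.020))
E
```

```text
clock: 5.38
tool_pos: [0.6277, -0.0963, 0.026]
eef_rot: [-0.58, 0.405, -0.403, 0.58]
contact_force: [-0.9, 0.5, 1.1]
opening: 0.001
clock: 5.63
tool_pos: [0.6286, -0.0974, 0.0244]
eef_rot: [-0.58, 0.404, -0.404, 0.58]
contact_force: [-0.1, 0.1, 0.4]
opening: 0.006
clock: 5.88
tool_pos: [0.6285, -0.0981, 0.0222]
eef_rot: [0.58, -0.405, 0.405, -0.58]
contact_force: [0.3, -0.2, 0.4]
opening: 0.004
jig now [ 0.0022 -0.1648  0.0222] F [ 0.3 -0.2  0.4] t 5.8833 turn/180 [ 0.0001 -0.      0.    ]
(0.002, -0.165, 0.02) [ 0.0002  0.0022 -0.0002]
```

```bash
python3 -m handwheel '[[[0,0.001,0,0,0,0],[0,0.002,0,0,0,0],[0,0.002,0,0,0,0]]]'; python3 -m handwheel '[[[0,0.001,0,0,0,0],[0,0.002,0,0,0,0],[0,0.002,0,0,0,0]]]';python3 -m handwheel '[[[0,0.001,0,0,0,0],[0,0.001,0,0,0,0],[0,0.001,0,0,0,0]]]'
```

```text
clock: 6.13
tool_pos: [0.6284, -0.0982, 0.0201]
eef_rot: [0.58, -0.405, 0.405, -0.58]
contact_force: [-0.0, 0.3, -0.1]
opening: 0.002
clock: 6.38
tool_pos: [0.6284, -0.0982, 0.0181]
eef_rot: [0.58, -0.405, 0.405, -0.58]
contact_force: [-0.0, 0.3, -0.5]
opening: 0.005
clock: 6.63
tool_pos: [0.6286, -0.0982, 0.0173]
eef_rot: [0.58, -0.405, 0.405, -0.58]
contact_force: [0.7, -0.8, -0.3]
opening: 0.006
```

```bash
for i in 1; do python3 -m handwheel '[[[0,0.001,0,0,0,0],[0,0.002,0,0,0,0],[0,0.002,0,0,0,0]]]'; done; python3 -m handwheel '[[[0,0.001,0,0,0,0],[0,0.001,0,0,0,0],[0,0.001,0,0,0,0]]]';python3 -m handwheel '[[[0,0.001,0,0,0,0],[0,0.001,0,0,0,0],[0,0.001,0,0,0,0]]]'; python3 -c "
from h import *
to()
c=get_calibration('side'); b=save('side','d4.png');s=r.get_state();print(proj(c,s['tool_pos']))
b=b[130:230,180:305];a=save('wrist','w4.png')
cv2.imwrite('pics/d4c.png',np.hstack([cv2.resize(b,(450,360),interpolation=cv2.INTER_CUBIC),a[:360,100:420]])[:,:,::-1])"
```

```text
clock: 6.88
tool_pos: [0.6284, -0.0982, 0.0151]
eef_rot: [0.58, -0.405, 0.405, -0.58]
contact_force: [0.1, -0.7, 0.1]
opening: 0.007
clock: 7.13
tool_pos: [0.6285, -0.0982, 0.0143]
eef_rot: [0.58, -0.405, 0.405, -0.58]
contact_force: [-0.8, -0.1, -0.1]
opening: 0.006
clock: 7.38
tool_pos: [0.6285, -0.0982, 0.0133]
eef_rot: [0.58, -0.405, 0.405, -0.58]
contact_force: [-1.0, 0.8, -0.4]
opening: 0.009
jig now [ 0.0023 -0.1649  0.0133] F [-1.   0.8 -0.4] t 7.3833 turn/180 [ 0. -0. -0.]
[235.10738663 179.88647991]
```

View pics/d4c.png

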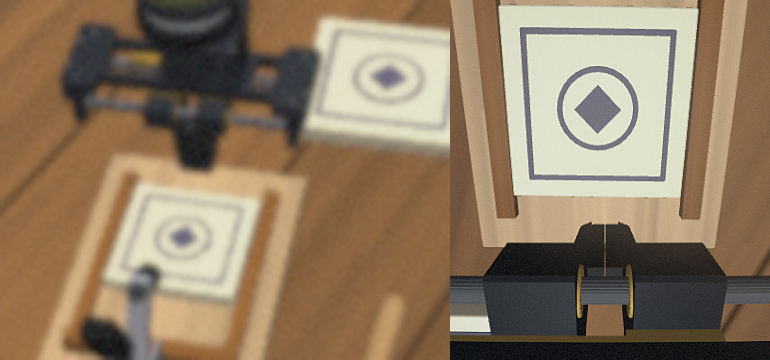

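Run:
```python
from h import *
s=r.get_state();c=get_calibration('wrist');T=np.array(c['T'])
K=np.array([[c['fx'],0,c['cx']],[0,c['fy'],c['cy']],[0,0,1]])
obj=np.array([[-.05,-.05,0],[.05,-.05,0],[.05,.05,0],[-.05,.05,0]])
img=np.array([[165,195],[336,194],[348,8.5],[148,5.5]],float)
ok,rv,tv=cv2.solvePnP(obj,img,K,np.array([c['k1'],0,0,0]))
C=T[:3,:3]@tv[:,0]+T[:3,3];print('tile top centre by PnP',C,jig(C)); Rm=T[:3,:3]@cv2.Rodrigues(rv)[0];print(Rm.round(3))
print('cam',T[:3,3],'tcp',s['tool_pos'])
cd=get_calibration('side')
for z in(.013,.02,.025,.03,.035):print(z,proj(cd,[*s['tool_pos'][:2],z]).round(1))
for nm in('scene','side'):
  cc=get_calibration(nm); im=cv2.cvtColor(snapshot(nm),cv2.COLOR_RGB2GRAY); u,v=proj(cc,s['tool_pos']).astype(int)
  print(nm,u,v);print(im[v-12:v+8,u-8:u+9])
```

```text
tile top centre by PnP [ 0.60070823 -0.02935931  0.02932478] [-0.00011665 -0.09069756  0.02932478]
[[ 0.938 -0.347  0.017]
 [ 0.346  0.937  0.054]
 [-0.035 -0.045  0.998]]
cam [ 0.6025323  -0.02831728  0.18297699] tcp [ 0.62859711 -0.09818816  0.013321  ]
0.013 [235.1 180. ]
0.02 [235.  178.3]
0.025 [234.9 177.1]
0.03 [234.8 175.9]
0.035 [234.7 174.7]
scene 209 246
[[ 21  19  18  25  31  14  22  30  31  32  39  37  47  65  76  71  67]
 [ 28  28  22  18  23  23  24  32  32  34  35  45  45  60  63  65  64]
 [ 29  27  15  26  23  21  19  25  27  37  35  44  55  66  71  74  75]
 [ 42  23  26  24  20  23  26  25  33  37  38  44  56  71  83  95 113]
 [ 61  44  32  23  24  20  31  24  37  34  40  37  59  72  82 112 138]
 [ 61  46  32  32  28  23  26  26  35  40  34  37  57  68  86 121 148]
 [ 51  33  35  33  36  35  37  34  35  33  42  41  53  61  80 121 147]
 [ 40  41  36  32  38  38  40  37  30  35  34  39  37  48  64  97 129]
 [ 43  37  43  38  39  40  39  38  37  41  39  39  36  38  46  69 101]
 [ 38  33  41  42  33  38  44  40  36  35  34  38  36  43  38  44  84]
 [ 34  39  39  40  37 
[... 1422 characters left out ...]
171 154 140 128 118 109 105  97 111 135 164 175 179 175 170]
 [179 178 183 177 172 167 163 159 156 152 153 166 181 187 184 185 183]
 [182 184 186 186 183 182 182 183 185 183 179 182 187 191 188 186 186]
 [180 187 187 188 186 188 188 190 193 189 187 189 191 189 189 186 184]
 [191 192 194 193 188 188 189 193 195 194 191 189 189 188 190 185 183]
 [208 207 207 203 200 195 195 198 200 198 194 193 192 190 188 186 184]
 [213 214 214 214 212 210 212 212 211 208 205 203 199 196 195 196 194]
 [202 209 208 212 212 212 214 215 215 214 215 214 212 211 211 209 208]
 [200 199 195 199 198 198 199 203 208 209 212 214 213 213 216 216 215]
 [213 210 208 207 206 206 201 199 197 197 197 198 200 201 205 206 207]]
```

The side view puts the real tip at z ≈ 0.025–0.03, while the reported value is 0.013. Physical tips sit above the reported TCP, so I'll keep feeling downwards.

```bash
for i in 1; do python3 -m handwheel '[[[0,0.001,0,0,0,0],[0,0.002,0,0,0,0],[0,0.003,0,0,0,0],[0,0.003,0,0,0,0]]]'; done; python3 -m handwheel '[[[0,0.001,0,0,0,0],[0,0.002,0,0,0,0],[0,0.002,0,0,0,0]]]';python3 -m handwheel '[[[0,0.001,0,0,0,0],[0,0.002,0,0,0,0],[0,0.002,0,0,0,0]]]'; python3 -m handwheel '[[[0,0.001,0,0,0,0],[0,0.001,0,0,0,0],[0,0.001,0,0,0,0]]]'
```

```text
clock: 7.92
tool_pos: [0.6284, -0.0982, 0.01]
eef_rot: [0.58, -0.405, 0.404, -0.58]
contact_force: [-0.8, -0.4, -0.5]
opening: 0.005
clock: 8.17
tool_pos: [0.6284, -0.0982, 0.0081]
eef_rot: [0.58, -0.405, 0.405, -0.58]
contact_force: [0.2, 0.6, -0.8]
opening: 0.007
clock: 8.42
tool_pos: [0.6284, -0.0982, 0.0061]
eef_rot: [0.58, -0.405, 0.405, -0.58]
contact_force: [0.4, -0.9, -0.0]
opening: 0.007
clock: 8.67
tool_pos: [0.6285, -0.0982, 0.0053]
eef_rot: [0.58, -0.405, 0.405, -0.58]
contact_force: [0.5, -0.2, 0.2]
opening: 0.004
```

```bash
python3 -m handwheel '[[[0,0.001,0,0,0,0],[0,0.001,0,0,0,0],[0,0.001,0,0,0,0]]]'; python3 -m handwheel '[[[0,0.001,0,0,0,0],[0,0.001,0,0,0,0],[0,0.001,0,0,0,0]]]';python3 -m handwheel '[[[0,0.001,0,0,0,0],[0,0.001,0,0,0,0],[0,0.001,0,0,0,0]]]'
python3 - <<'E'
from h import *
s=r.get_state();cd=get_calibration('side');im=save('side','d5.png');u,v=proj(cd,s['tool_pos']);print(u,v)
g=cv2.cvtColor(im,cv2.COLOR_RGB2GRAY);print(g[int(v)-10:int(v)+6,int(u)])
for y in(-.165,-.156):
  for z in(.003,.01,.015,.02,.025):print(y,z,proj(cd,world((.002,y,z))).round(1))
E
```

```text
clock: 8.92
tool_pos: [0.6285, -0.0982, 0.0043]
eef_rot: [0.58, -0.405, 0.405, -0.58]
contact_force: [0.6, 0.1, 0.4]
opening: 0.008
clock: 9.17
tool_pos: [0.6286, -0.0982, 0.0033]
eef_rot: [0.58, -0.405, 0.405, -0.58]
contact_force: [0.6, 1.3, 0.3]
opening: 0.005
clock: 9.42
tool_pos: [0.6285, -0.0982, 0.0023]
eef_rot: [0.58, -0.405, 0.405, -0.58]
contact_force: [-0.2, -0.6, -0.2]
opening: 0.006
235.30531510829374 182.47597297347872
[ 33  25  33  34  37  26  44  81 133 175 196 212 216 206 199 211]
-0.165 0.003 [235.4 182.3]
-0.165 0.01 [235.3 180.7]
-0.165 0.015 [235.2 179.5]
-0.165 0.02 [235.1 178.3]
-0.165 0.025 [235.  177.1]
-0.156 0.003 [234.7 184.5]
-0.156 0.01 [234.6 182.9]
-0.156 0.015 [234.5 181.7]
-0.156 0.02 [234.4 180.5]
-0.156 0.025 [234.3 179.4]
```

The tip's image edge is now at row 179.8, which means a true z of about 0.02, below the tile's top. I'll push from here with small steps.

```bash
python3 -m handwheel '[[[-0.006,0,0,0,0,0],[-0.012,0,0,0,0,0],[-0.018,0,0,0,0,0],[-0.023,0,0,0,0,0],[-0.028,0,0,0,0,0],[-0.033,0,0,0,0,0],[-0.036,0,0,0,0,0],[-0.036,0,0,0,0,0]]]'
python3 - <<'E'
from h import *
to(); a=save('wrist','w6.png');b=save('scene','s6.png')[195:295,190:370]
cv2.imwrite('pics/w6c.png',np.hstack([cv2.resize(b,(480,267),interpolation=cv2.INTER_CUBIC),a[:267,100:420]])[:,:,::-1])
E
```

```text
clock: 10.13
tool_pos: [0.6158, -0.063, 0.0024]
eef_rot: [-0.58, 0.404, -0.404, 0.58]
contact_force: [0.7, 0.3, 1.0]
opening: 0.007
jig now [ 0.0025 -0.1275  0.0024] F [0.7 0.3 1. ] t 10.1333 turn/180 [ 0.      0.0004 -0.0002]
```

View pics/w6c.png

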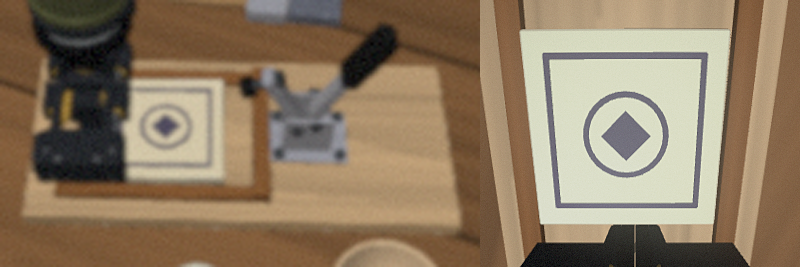

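The tile is moving now: its trailing edge sits at the fingertips (wrist row 222) and its leading edge is about half way to the stop. Continuing.

```bash
python3 -c "
from h import *
c=get_calibration('wrist')
for p in[(160,223),(334,222),(349,30),(140,29)]:print(jig(onz(c,*p,.03)).round(4))"
python3 -m handwheel '[[[-0.005,0,0,0,0,0],[-0.010,0,0,0,0,0],[-0.015,0,0,0,0,0],[-0.018,0,0,0,0,0],[-0.018,0,0,0,0,0]]]'
python3 -m handwheel '[[[-0.002,0,0,0,0,0],[-0.003,0,0,0,0,0],[-0.003,0,0,0,0,0]]]'
python3 -m handwheel '[[[-0.002,0,0,0,0,0],[-0.003,0,0,0,0,0],[-0.003,0,0,0,0,0]]]'
python3 -c "
from h import *
to();save('wrist','w7.png')"
```

```text
[-0.052  -0.1174  0.03  ]
[ 0.0479 -0.1168  0.03  ]
[ 0.0468 -0.0186  0.03  ]
[-0.0517 -0.0182  0.03  ]
clock: 10.65
tool_pos: [0.6095, -0.0459, 0.0023]
eef_rot: [-0.58, 0.404, -0.404, 0.58]
contact_force: [0.3, 0.1, 0.1]
opening: 0.007
clock: 10.9
tool_pos: [0.6089, -0.0447, 0.0023]
eef_rot: [0.58, -0.405, 0.405, -0.58]
contact_force: [-0.1, -0.1, 0.1]
opening: 0.007
clock: 11.15
tool_pos: [0.6078, -0.0418, 0.0024]
eef_rot: [0.58, -0.405, 0.405, -0.58]
contact_force: [1.1, -0.6, -0.1]
opening: 0.009
jig now [ 0.0023 -0.1048  0.0024] F [ 1.1 -0.6 -0.1] t 11.15 turn/180 [ 0. -0.  0.]
```

```bash
for i in 1; do python3 -m handwheel '[[[-0.002,0,0,0,0,0],[-0.003,0,0,0,0,0],[-0.003,0,0,0,0,0]]]'; done
python3 -m handwheel '[[[-0.001,0,0,0,0,0],[-0.002,0,0,0,0,0],[-0.002,0,0,0,0,0]]]'
python3 -m handwheel '[[[-0.001,0,0,0,0,0],[-0.001,0,0,0,0,0],[-0.001,0,0,0,0,0]]]'; python3 -m handwheel '[[[-0.001,0,0,0,0,0],[-0.001,0,0,0,0,0],[-0.001,0,0,0,0,0]]]'; python3 -c "
from h import *
to()"
```

```text
clock: 11.45
tool_pos: [0.6068, -0.04, 0.0024]
eef_rot: [0.58, -0.404, 0.405, -0.579]
contact_force: [1.0, -4.0, 0.2]
opening: 0.003
clock: 11.7
tool_pos: [0.6064, -0.04, 0.0024]
eef_rot: [0.581, -0.404, 0.406, -0.579]
contact_force: [1.3, -6.1, -0.0]
opening: 0.006
clock: 11.95
tool_pos: [0.6064, -0.04, 0.0024]
eef_rot: [0.581, -0.404, 0.406, -0.578]
contact_force: [2.2, -7.5, -0.3]
opening: 0.006
clock: 12.2
tool_pos: [0.6063, -0.0399, 0.0024]
eef_rot: [0.581, -0.404, 0.407, -0.578]
contact_force: [2.8, -9.1, -0.2]
opening: 0.002
jig now [ 0.0015 -0.1026  0.0024] F [ 2.8 -9.1 -0.2] t 12.2 turn/180 [ 0.0003 -0.001   0.0018]
```

The force ramps steadily to 9.5 N with no further motion, so the tile is at the stop. I'll back off, rise, check the seating and remeasure the lever grip.

```bash
python3 -m handwheel '[[[0.01,0,0,0,0,0],[0.022,0,0,0,0,0],[0.025,-0.03,0,0,0,0],[0.025,-0.06,0,0,0,0],[0.025,-0.1,0,0,0,0],[0.025,-0.14,0,0,0,0],[0.025,-0.18,0,0,0,0],[0.025,-0.2,0,0,0,0],[0.025,-0.2,0,0,0,0],[0.025,-0.2,0,0,0,0]]]'
python3 - <<'E'
from h import *
to((0,.04,.2)); a=save('wrist','w8.png');b=save('scene','s8.png')[195:275,270:350]; d=save('side','d8.png')[180:260,180:260]
z=lambda i:cv2.resize(i,(400,300) if i is a else (300,300),interpolation=cv2.INTER_CUBIC)
cv2.imwrite('pics/w8c.png',np.vstack([np.hstack([z(b),z(d)]),np.pad(z(a),((0,0),(0,200),(0,0)))])[:,:,::-1])
c=get_calibration('wrist')
for p in((-.05,-.09,.03),(.05,-.09,.03),(.05,.01,.03),(-.05,.01,.03)): print(proj(c,world(p)).round(1)*400/512)
E
```

```text
clock: 13.03
tool_pos: [0.6147, -0.0583, 0.2034]
eef_rot: [-0.579, 0.404, -0.405, 0.581]
contact_force: [-0.4, -0.1, -0.8]
opening: 0.002
jig now [ 0.003  -0.1227  0.2034] F [-0.4 -0.1 -0.8] t 13.0333 turn/180 [-0.0008  0.0001 -0.    ]
(0, 0.04, 0.2) [-0.1627  0.0034 -0.003 ]
[167.265625 111.171875]
[229.609375 111.171875]
[232.265625  43.046875]
[164.53125  43.125  ]
```

View pics/w8c.png

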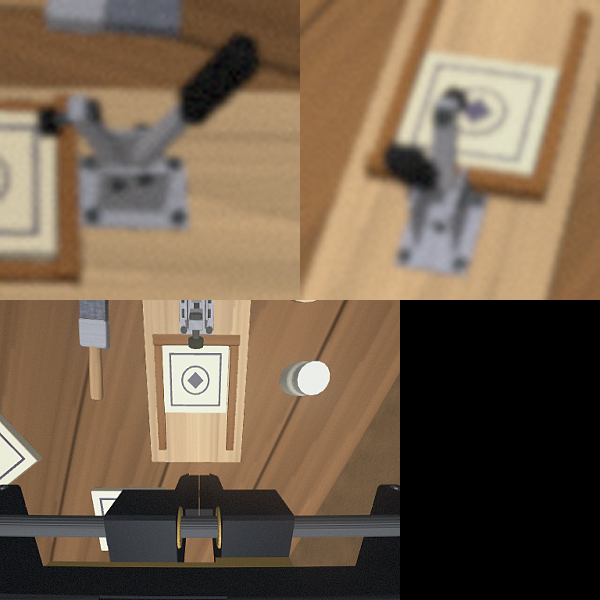

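The tile is home: its trailing edge shows at row 112 (predicted 111) and its leading edge sits flush at the stop, square to it. The grip is at scene (328.7,215.5) and side (209.3,224.5), which puts the pivot near jig y = 0.063. Moving in front of the lever now.

```bash
python3 -m handwheel '[[[-0.04,0,-0.003,0,0,0],[-0.08,0,-0.003,0,0,0],[-0.12,0,-0.003,0,0,0],[-0.155,0,-0.003,0,0,0],[-0.178,0,-0.003,0,0,0],[-0.178,0.02,-0.003,0,0,0],[-0.178,0.05,-0.003,0,0,0],[-0.178,0.078,-0.003,0,0,0],[-0.178,0.078,-0.003,0,0,0],[-0.178,0.078,-0.003,0,0,0]]]'
python3 - <<'E'
from h import *
to((0,.08,.125)); a=save('wrist','w9.png');b=save('scene','s9.png')[175:275,260:360];
cv2.imwrite('pics/w9c.png',np.hstack([cv2.resize(b,(384,384),interpolation=cv2.INTER_CUBIC),a[:,60:460]])[:,:,::-1])
for n,p in(('s',(328.7,215.5)),('d',(209.3,224.5))):
    o,d=ray(get_calibration({'s':'scene','d':'side'}[n]),*p);o,d=jig(o),np.r_[M.T@d[:2],d[2]];print(n,(o-d*o[0]/d[0]).round(4))
E
```

```text
clock: 14.02
tool_pos: [0.548, 0.1069, 0.1224]
eef_rot: [0.582, -0.406, 0.403, -0.579]
contact_force: [0.1, 0.7, -0.6]
opening: 0.006
jig now [-0.0025  0.0554  0.1224] F [ 0.1  0.7 -0.6] t 14.0167 turn/180 [ 0.0017  0.0002 -0.0002]
(0, 0.08, 0.125) [-0.0246 -0.0026  0.0025]
s [-0.      0.0937  0.1402]
d [0.     0.0926 0.1348]
```

View pics/w9c.png

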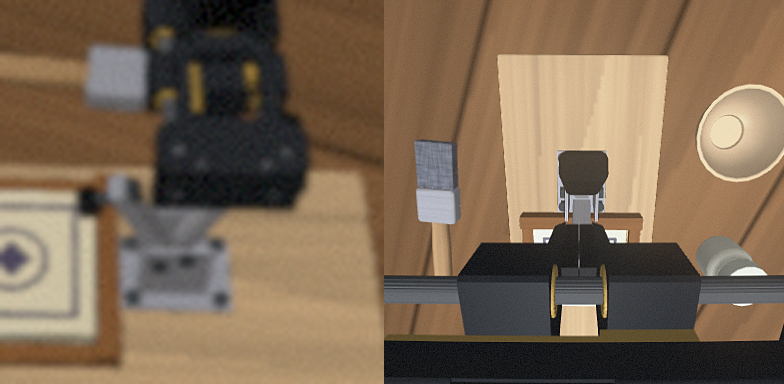

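In the wrist view the grip is at (583,172) and the fingertip at (580,228), so they are aligned with the lever plane. The two grip rays agree at y = 0.093, z = 0.137, giving a pivot at y = 0.060. First half of the arc:

```bash
python3 -m handwheel '[[[-0.011,-0.002,0.002,0,0,0],[-0.022,-0.003,0.002,0,0,0],[-0.03,0.001,0.002,0,0,0],[-0.037,0.004,0.002,0,0,0],[-0.043,0.008,0.002,0,0,0],[-0.049,0.012,0.002,0,0,0],[-0.049,0.012,0.002,0,0,0]]]'
python3 -c "
from h import *
to((0,.113,.1016),(0,.119,.0935),(0,.124,.086),(0,.127,.0806),(0,.13,.0737),(0,.131,.0695))"
```

```text
clock: 14.7
tool_pos: [0.5356, 0.1561, 0.1135]
eef_rot: [-0.579, 0.403, -0.405, 0.581]
contact_force: [1.3, -2.9, 8.5]
opening: 0.007
jig now [0.0028 0.1059 0.1135] F [ 1.3 -2.9  8.5] t 14.7 turn/180 [-0.0011  0.0007  0.    ]
(0, 0.113, 0.1016) [-0.0071  0.0119 -0.0028]
(0, 0.119, 0.0935) [-0.0131  0.02   -0.0028]
(0, 0.124, 0.086) [-0.0181  0.0275 -0.0029]
(0, 0.127, 0.0806) [-0.0211  0.0329 -0.0029]
(0, 0.13, 0.0737) [-0.0241  0.0398 -0.0029]
(0, 0.131, 0.0695) [-0.0251  0.044  -0.0029]
```

Contact at 9 N as expected, so I'll carry on round the arc, in two parts.

```bash
python3 -m handwheel '[[[-0.004,0.007,-0.002,0,0,0],[-0.007,0.013,-0.002,0,0,0],[-0.010,0.018,-0.002,0,0,0],[-0.013,0.022,-0.002,0,0,0],[-0.016,0.026,-0.002,0,0,0],[-0.018,0.030,-0.002,0,0,0],[-0.018,0.030,-0.002,0,0,0]]]'; python3 -m handwheel '[[[-0.002,0.004,0,0,0,0],[-0.003,0.008,0,0,0,0],[-0.003,0.008,0,0,0,0]]]'
python3 -c "
from h import *
to((0,.13,.0737),(0,.131,.0695))"
```

```text
clock: 15.28
tool_pos: [0.5255, 0.1711, 0.0817]
eef_rot: [0.581, -0.405, 0.404, -0.58]
contact_force: [-0.9, 0.1, -0.3]
opening: 0.006
clock: 15.53
tool_pos: [0.5246, 0.1727, 0.0733]
eef_rot: [0.581, -0.405, 0.404, -0.579]
contact_force: [0.4, 0.2, 0.5]
opening: 0.009
jig now [-0.0018  0.1252  0.0733] F [0.4 0.2 0.5] t 15.5333 turn/180 [0.0007 0.0001 0.    ]
(0, 0.13, 0.0737) [-0.0048 -0.0004  0.0018]
(0, 0.131, 0.0695) [-0.0058  0.0038  0.0018]
```

The force dropped to zero, so the lever snapped over. I'll lift clear and look.

```bash
python3 -m handwheel '[[[0,-0.03,0,0,0,0],[0,-0.07,0,0,0,0],[0,-0.11,0,0,0,0],[0,-0.15,0,0,0,0],[0.04,-0.17,0,0,0,0],[0.08,-0.17,0,0,0,0],[0.12,-0.17,0,0,0,0],[0.16,-0.17,0,0,0,0],[0.2,-0.17,0,0,0,0],[0.24,-0.17,0,0,0,0],[0.25,-0.17,0,0,0,0],[0.25,-0.17,0,0,0,0]]]'
python3 - <<'E'
from h import *
to(); a=save('wrist','w10.png');b=save('scene','s10.png')[195:335,190:370];d=save('side','d10.png')[160:290,130:300]
cv2.imwrite('pics/w10c.png',np.hstack([cv2.resize(b,(400,311),interpolation=cv2.INTER_CUBIC),cv2.resize(d,(400,311),interpolation=cv2.INTER_CUBIC)])[:,:,::-1])
c=get_calibration('scene')
for cam in('scene',):
  for th in('bowl','jar','brush','lever','pressarm'): print(th,[(np.round(x['bbox']).tolist(),round(x['confidence'],2)) for x in boxes_of(th,cam)[:2]])
E
```

```text
clock: 16.53
tool_pos: [0.6121, -0.0673, 0.2432]
eef_rot: [0.579, -0.407, 0.407, -0.577]
contact_force: [-0.7, 0.3, -0.9]
opening: 0.005
jig now [-0.0025 -0.1303  0.2432] F [-0.7  0.3 -0.9] t 16.5333 turn/180 [ 0.0006 -0.0027  0.0007]
bowl [([310.0, 288.0, 356.0, 328.0], 0.76)]
jar [([252.0, 295.0, 274.0, 328.0], 0.81)]
brush [([250.0, 187.0, 318.0, 206.0], 0.64)]
lever [([304.0, 228.0, 362.0, 241.0], 0.91)]
pressarm [([272.0, 231.0, 306.0, 245.0], 0.82)]
```

View pics/w10c.png

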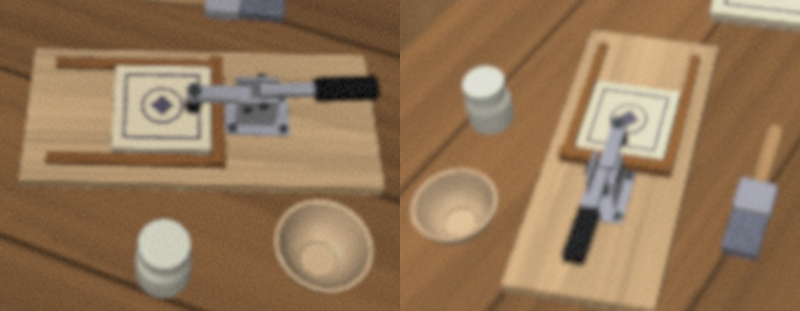

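Both views show the lever down and level, the arm level with its foot on the tile (scene crop (193,97)), and the tile against the stop. The bowl, jar and brush boxes match the start to within 4 px. Handing in.

```bash
python3 -m handwheel '[[[0,0,0,0,0,0],[0,0,0,0,0,0],[0,0,0,0,0,0]]]'; python3 -c "
from plant import job; print(job.finish_job())"
```

```text
clock: 17.18
tool_pos: [0.6119, -0.0615, 0.2444]
eef_rot: [0.58, -0.404, 0.405, -0.58]
contact_force: [0.2, -0.4, -0.2]
opening: 0.008
the job is handed in; nothing more can be done
None
```

The tile is fully home against the stop and the clamp is locked on it. I handed the job in at about 17 s with the gripper clear of everything.

- **Tile:** I pushed it along the channel with shut fingertips until the force rose to about 9.5 N with no more movement. The wrist view then had its edges within about 2 px of where they should be when home.
- **Clamp:** I pushed the lever over at about 9 N until the force dropped to zero as it snapped over. Both cameras then showed the lever and arm level, with the rubber foot on the tile.
- **Bystanders:** The bowl, jar and brush look unmoved. Their detection boxes match the start to within 4 px.

**First push failed:** The real fingertips sit about 17 mm higher than the reported tool position. My first push passed over the tile without touching it, so I backed off, went lower and pushed again. I took that offset from the side view and did not check it by touching the board.

I judged the lock from the pictures and the drop in force; the lever angle itself was not measured.

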